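# Hang the torque head and set its clutch collar

### The arm

A 7-joint arm with a two-finger parallel gripper is mounted at the origin on a cart in front of the work surface, level with it; the furniture and walls round the work are solid. World frame = base frame: x ahead of the robot, y to its left, z up, the work surface at z = 0. Lengths are in m, angles in rad, forces in N, time in s.
With the tool pointing down it reaches from about 0.4 to 0.85 m from the base axis. Payload 10.4 kg.
Tool frame: the origin (TCP) lies at the very end of the fingers, on their centre line; the grasp point (between the pads) lies 19 mm behind it; z points along the fingers, y is the line along which they close (so a half turn about z gives the same grasp; the last joint's range is limited). The gripper opens to 85 mm and grips with 20 to 120 N. Pads are 22 mm wide; open, the fingers measure 114 mm over their backs; the gripper's body (76 mm by 85 mm) begins 54 mm behind the grasp point. The pads swing forward as they close: fully open they stand 13 mm farther back than shut.
Start: joints at [-1.13, 0.332, -0.065, 1.46, 0.022, 1.35, -0.088], TCP at [0.28, 0.559, 0.231] pointing down, gripper open.
Joint ranges: [-2.6, 2.6], [-0.5, 2.12], [-1.47, 1.34], [0.16, 2.42], [-1.27, 4.41], [0.06, 2.06], [-2.6, 2.6]. Speed limits (rad/s): [2.22, 2.22, 2.79, 2.79, 3.14, 3.14, 3.14].

### API

Orientations are given as a unit quaternion [x, y, z, w].
In Python, from workcell import manip, optics gives the robot as it stands.
- The arm moves only by the tool jog_arm, never from a script. Its arguments are lists of equal length, an entry for each row: "dr": the turn, a rotation vector about the tool's x, y, z normalised to -1 to 1, where 1 is 4 degrees, a list of three; "translation": the shift along the tool's x, y, z normalised to -1 to 1, where 1 is 0.025 m, a list of three; "jaw": the opening, from 0 (shut) to 1 (fully open). A call has 1 to 10 rows; each row shifts and turns the commanded pose from where the row before left it, along the tool's axes as they then stand; what a row does not reach is not made up. A row lasts 1/10 s, in which the tool goes at most 50 mm and 8.59 degrees, less where a joint would pass 70% of its speed; a pose out of reach is approached as far as the arm can. A call with a number of a shift or a turn outside -1 to 1 is refused whole. A call with a gripper value outside its range is refused whole. The fingers move at their own pace and stop on an object; "squeeze" is the grip in N (left out, the last holds). Time passes only in rows, so rows that do not move let the fingers close. It gives the time, the measured TCP pose, the force, the opening and the grip force at its end, in the units of the state.
- manip.get_obs(): the state, without advancing time (a new reading comes with each control period).
- optics.camera(name): name is "side" or "top" or "wrist"; returns a dict with "color" (400x640x3 uint8, red, green, blue), "mtx" (3x3 intrinsics, pixels), "R" (3x3) and "t" (3): a world point X has camera coordinates R X + t. Camera axes: x right, y down, z forward; pixel columns grow to the right and rows downward; lengths in m; the calibration is good to about 2 mm. A picture is of the moment at which its call begins. There is no depth.
- manip.hand_in(): hands the job in; it is judged then, once.
The state is a dict: "clock": time; "joint_pos": joint angles; "joint_velocities": joint speeds; "tau": joint torques, N m; "position": TCP position; "ee_rot": TCP orientation; "ft_force": force on the tool from outside, world axes, zero at the start; "torque": the same for the moment, N m; "grip_width": opening from 0.0 (shut) to 1.0 (fully open); "grasp_force": force on a finger pad.
Only numpy, scipy, OpenCV 4.12 (cv2) and the standard library are available. Lean on these libraries where they do the work, as an engineer would, in place of code of your own. Each camera call takes 0.05 s, during which the arm holds its last target. There are 200 camera calls.

### The job

Hang the torque head on the two-stud stand: slide the open slots of its hanger bar in under both stud heads and lower it behind the front lips, so that the bar lies flat on both cheeks, and let go of it. Then, as it hangs there, turn its numbered clutch collar to click 5, and leave it hanging. Keep the head upright and do not disturb the driver, the screw box or the tape roll.

Things in the scene. Friction and masses are not known exactly. Their poses are not given: they have to be found in the camera images.
- torque_head: Loose torque-limiting clutch head, about 0.5 kg, 116 mm tall, standing upright on the bench. Origin: centre of its underside, z up along its axis, y along its hanger bar. Upwards: grey round housing z 0 to 60 mm (48 mm diameter, 58 mm foot), aluminium bar z 60 to 66, black numbered collar z 68 to 90, square steel shank z 90 to 116. Loose on the bench it turns along with the collar.
- bar_mid (a point): On the head's axis at the underside of the hanger bar (60 mm above the head's underside). Bar: flat, 6 mm thick, 200 mm long along the head's y, 30 mm wide (x -15 to +15 mm). Near each end, centred at y = +/-86 mm, a slot 13 mm wide is open at the bar's +x edge and runs in to x = -6 mm.
- collar_mid (a point): Centre of the collar on the head's axis, 79 mm above its underside. The collar is round, ribbed, 60 mm diameter, 22 mm high about this point, the bar 2 mm below it. White numbers 0 to 8 stand on its top face; a small steel pointer at the foot of the shank, on the head's -x side, is their index.
- shank_top (a point): Centre of the top of the square shank, the place to carry the head by: 24 x 24 mm, faces square to the head's x and y, 26 mm high above the collar; top 116 mm above the head's underside.
- stand: Stand fixed to the bench; origin at its underside's centre, x from its front (robot's side) to its back, y along it. Base 62 x 212 x 8 mm; two grey cheeks centred at y = +/-86 mm, 50 mm deep (x), 28 mm wide, flat tops (ledges) at z = 80 mm, 144 mm free between them. Properly hung, the head's origin is at x 0, y 0 (2 to 3 mm of play), z = 20 mm here, its axes along the stand's.
- seat (a point): Midway between the studs at ledge height: stand frame (0, 0, 80 mm). Studs at x = 0, y = +/-86 mm: neck 8 mm diameter, z 80 to 102 mm; head 16 mm diameter, z 102 to 108. Along each ledge's front edge a lip, x -25 to -17.5 mm, top at z = 85. The bar, slots leading, goes in from the front along +x between lip tops and stud heads, then down onto the ledges.
- collar (a joint): Collar angle on the head, rad; grows counter-clockwise seen from above, as does the number at the pointer. Clicks 0 to 8 lie 0.419 rad (24 degrees) apart, number n at n x 0.419 (5 at 2.094), stops at 0 and 3.351. A hidden sprung plunger draws the collar to the nearest click; about 0.1 N m turns it over one. It starts between 0 and 2.
- driver_small_2: Bystander: small screwdriver 16 x 116 x 15 mm lying on the bench; origin at its underside's centre.
- screw_box: Bystander: clear box of screws 48 x 66 x 22 mm; origin at its underside's centre.
- tape_roll: Bystander: white roll of tape 66 mm diameter, 19 mm high, lying flat; origin at its underside's centre.

How it is judged:
On the way, in this order (a step that is already met when the one before it is completed fails the run):
1. the head hangs on both studs and has been let go (x of torque_head in the frame of stand between -0.006 and 0.006 m and y of torque_head in the frame of stand between -0.006 and 0.006 m and z of torque_head in the frame of stand between 0.017 and 0.023 m and angle between torque_head's own z axis and vertical below 0.06 rad and contact force between the fingers and torque_head below 0.2 N), for 0.2 s.
2. the collar stands at click 5 with the head hanging on the studs (x of torque_head in the frame of stand between -0.006 and 0.006 m and y of torque_head in the frame of stand between -0.006 and 0.006 m and z of torque_head in the frame of stand between 0.017 and 0.023 m and angle between torque_head's own z axis and vertical below 0.06 rad and value of joint collar between 1.974 and 2.214 rad), for 0.2 s.
At the end, for the whole second after the job is handed in: The head hangs at rest on the stand: its axis within 6 mm of the midpoint between the studs in x and in y, its underside 17 to 23 mm above the stand's underside (bar flat on the ledges), upright within 0.06 rad; the collar at click 5 within 0.12 rad and still (all of step 2 and linear speed of torque_head below 0.02 m/s and velocity of joint collar between -0.1 and 0.1 rad/s); the robot touches nothing.
It fails at once if the head is tipped by more than 0.5 rad (angle between torque_head's own z axis and vertical above 0.5 rad).
It fails at once if the driver is moved over 30 mm (distance of driver_small_2 from where it was at the start of the episode above 0.03 m).
It fails at once if the screw box is moved over 30 mm (distance of screw_box from where it was at the start of the episode above 0.03 m).
It fails at once if the tape roll is moved over 30 mm (distance of tape_roll from where it was at the start of the episode above 0.03 m).
It also fails if it takes over 58 s, if anything falls off the work surface, if the arm or the gripper's body presses on something with over 40 N, if the wrist force passes 120 N, or if a joint passes its speed limit or range.

## Working session

There is one attempt and no reset: what is moved stays moved. The work goes in short steps, Python scripts to look and compute and a tool call to move; the robot and the scene stay as the last step left them, time stands still between calls to the robot, and variables do not carry over. Pictures are saved under pics/ and viewed, at most 10 in all, crops included, and the job is handed in when it is done.

Besides the shell and the picture viewer there is one more tool, called after "Call:" as name(argument=value, ...) on one line, values as JSON. jog_arm: Moves the arm, as the interface text tells. Scaled input: -1 to 1 covers 0.025 m each way for a shift and 4 degrees each way for a turn. Its arguments: {"type":"object","properties":{"dr":{"type":"array","items":{"type":"array","items":{"type":"number"}}},"translation":{"type":"array","items":{"type":"array","items":{"type":"number"}}},"jaw":{"type":"array","items":{"type":"number"}},"squeeze":{"type":"number"}},"required":["dr","translation","jaw"]}

```bash
mkdir -p pics
cat > h.py <<'E'
import numpy as np, cv2, pickle
from workcell import manip, optics
def snap(n,f):
    c=optics.camera(n); cv2.imwrite(f'pics/{f}.png',c['color'][:,:,::-1]); pickle.dump(c,open(f'pics/{f}.pkl','wb')); return c
def ld(f): return pickle.load(open(f'pics/{f}.pkl','rb'))
def onz(c,px,z):
    r=c['R'].T@np.linalg.solve(c['mtx'],[px[0],px[1],1]); o=-c['R'].T@c['t']; return o+r*(z-o[2])/r[2]
def tri(obs):
    A=np.zeros((3,3));b=np.zeros(3)
    for c,px in obs:
        r=c['R'].T@np.linalg.solve(c['mtx'],[px[0],px[1],1]); r/=np.linalg.norm(r); o=-c['R'].T@c['t']; P=np.eye(3)-np.outer(r,r); A+=P;b+=P@o
    return np.linalg.solve(A,b)
def proj(c,X): p=c['mtx']@(c['R']@np.array(X)+c['t']); return p[:2]/p[2]
def crop(f,x0,y0,x1,y1,s,out):
    im=cv2.imread(f'pics/{f}.png')[y0:y1,x0:x1]; cv2.imwrite(f'pics/{out}.png',cv2.resize(im,None,fx=s,fy=s,interpolation=cv2.INTER_CUBIC))
E
python3 - <<'E'
from h import *
import cv2
a=snap('top','top0');b=snap('side','side0')
im=np.vstack([cv2.imread('pics/top0.png'),cv2.imread('pics/side0.png')])
cv2.imwrite('pics/both.png',cv2.resize(im,None,fx=.75,fy=.75))
o=manip.get_obs();print({k:np.round(o[k],3) for k in o})
for c in(a,b):print(-c['R'].T@c['t'],c['R'].round(2))
E
```

```text
{'clock': np.float64(0.1), 'joint_pos': array([-1.13 ,  0.333, -0.065,  1.461,  0.022,  1.35 , -0.088]), 'joint_velocities': array([ 0.   ,  0.   ,  0.   , -0.002, -0.   ,  0.001,  0.001]), 'tau': array([ 1.0000e-03, -6.2675e+01,  4.9000e-02, -3.9243e+01,  1.6000e-02,
        7.0000e-03,  0.0000e+00]), 'position': array([0.279, 0.559, 0.231]), 'ee_rot': array([ 0.23 ,  0.973, -0.001, -0.   ]), 'ft_force': array([-0.098, -0.475,  0.23 ]), 'torque': array([-0.003, -0.016, -0.021]), 'grasp_force': np.float64(0.0), 'grip_width': np.float64(0.995)}
[0.40826278 0.00706285 0.98561636] [[ 0.01 -1.   -0.  ]
 [-0.99 -0.01 -0.13]
 [ 0.13  0.   -0.99]]
[ 0.09442295 -0.63176238  0.63926863] [[ 0.83 -0.56  0.  ]
 [-0.31 -0.47 -0.82]
 [ 0.46  0.68 -0.57]]
```

View pics/top0.png

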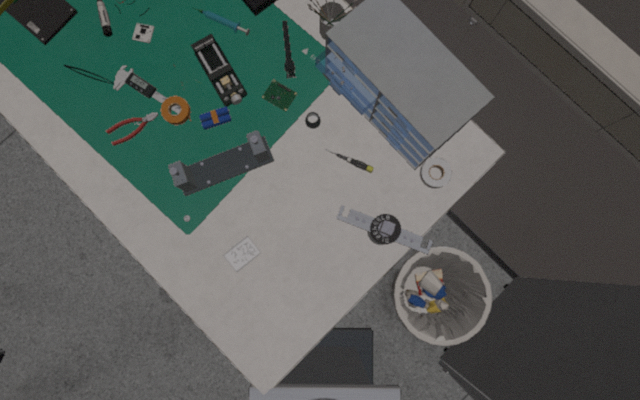

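View pics/side0.png

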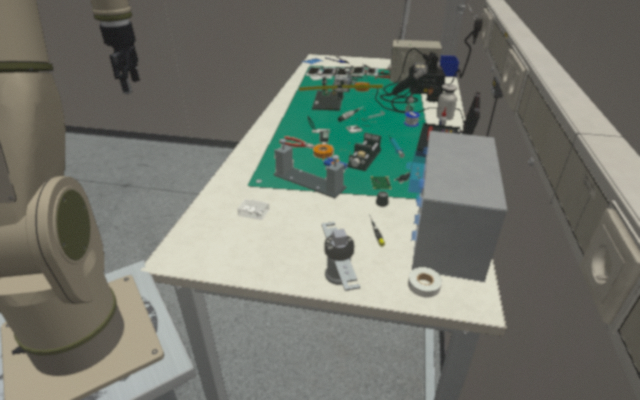

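Top view: the stand is at about (220,162), the head at (385,229) with its bar running from (340,213) to (430,247), the box at (242,253), the driver at (352,160) and the tape at (436,172). Side view: the head is at (340,255) and the stand at (310,172). I'll enlarge both.

Run:
```python
from h import *
crop('top0',325,185,445,265,6.6,'ch')
crop('top0',160,120,280,200,6.6,'cs')
a=cv2.imread('pics/ch.png');b=cv2.imread('pics/cs.png')
```

```text
(no output)
```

View pics/ch.png

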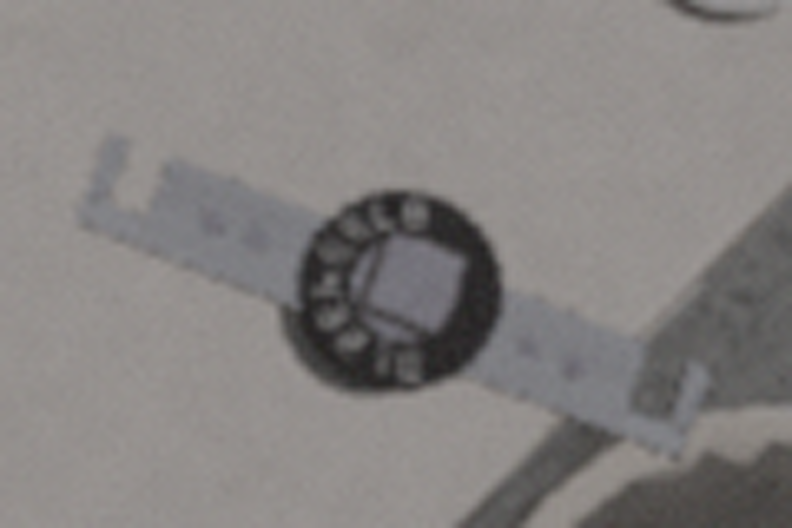

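View pics/cs.png

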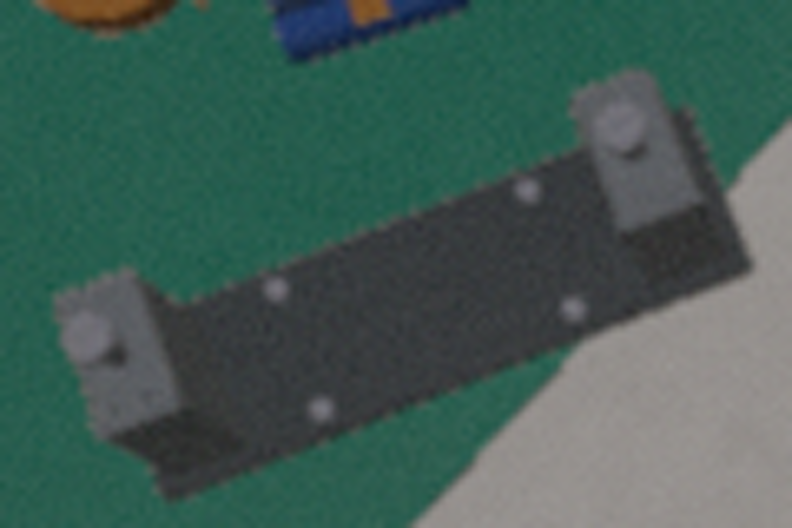

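Head crop: the bar's -x edge runs (80,220)–(685,455), its far corners are (122,135) and (705,370), and the shank top centre is near (418,282). The pointer is on the lower left, near number 1. Stand crop: the stud heads are at (621,122) and (90,337).

Run:
```python
from h import *
c=ld('top0')
H=lambda x,y:(325+x/6.6-.42,185+y/6.6-.42)
S=lambda x,y:(160+x/6.6-.42,120+y/6.6-.42)
P=[onz(c,H(*p),.066) for p in[(80,220),(122,135),(685,455),(705,370)]]
print(np.round(P,4)); m=np.mean(P,0);print('mid',m)
d=(P[0]+P[1]-P[2]-P[3]);print('len',np.linalg.norm(d)/2,'yaw y-axis',np.degrees(np.arctan2(d[1],d[0]))-90)
d=P[0]-P[2];print(np.degrees(np.arctan2(d[1],d[0]))-90)
print('shank',onz(c,H(418,282),.116),'collar',onz(c,H(400,290),.09))
s=[onz(c,S(*p),.108) for p in[(621,122),(90,337)]];print(s,np.mean(s,0));d=s[1]-s[0];print(np.linalg.norm(d),np.degrees(np.arctan2(d[1],d[0]))-90)
for n,p in(('box',(242,253)),('drv',(352,160)),('tape',(436,172))):print(n,onz(c,p,.015))
w=optics.camera('wrist');o=manip.get_obs();print(w['R'].round(3),-w['R'].T@w['t'],o['position'],w['mtx'])
```

```text
[[ 0.4981 -0.0212  0.066 ]
 [ 0.5247 -0.0342  0.066 ]
 [ 0.4268 -0.2068  0.066 ]
 [ 0.4528 -0.2135  0.066 ]]
mid [ 0.47561046 -0.11890691  0.066     ]
len 0.1960424951703836 yaw y-axis -21.434171109383982
-21.027612742334924
shank [ 0.47557911 -0.11840414  0.116     ] collar [ 0.47515038 -0.11671146  0.09      ]
[array([0.65341246, 0.14633704, 0.108     ]), array([0.5863138 , 0.30422937, 0.108     ])] [0.61986313 0.22528321 0.108     ]
0.17155821138049984 23.023778151202947
box [0.42657768 0.17979557 0.015     ]
drv [ 0.63095803 -0.05611129  0.015     ]
tape [ 0.60509281 -0.23960767  0.015     ]
[[ 0.447  0.894 -0.002]
 [ 0.857 -0.428  0.288]
 [ 0.257 -0.13  -0.957]] [0.21434863 0.5933822  0.37457929] [0.27948059 0.55871589 0.23071948] [[337.6041703    0.         316.82889629]
 [  0.         337.6041703  197.69297047]
 [  0.           0.           1.        ]]
```

Call:
jog_arm(dr=[[0,0,1],[0,0,1],[0,0,1],[0,0,1],[0,0,1],[0,0,1],[0,0,1],[0,0,1],[0,0,1],[0,0,1]], translation=[[0,0,0],[0,0,0],[0,0,0],[0,0,0],[0,0,0],[0,0,0],[0,0,0],[0,0,0],[0,0,0],[0,0,0]], jaw=[0.6,0.6,0.6,0.6,0.6,0.6,0.6,0.6,0.6,0.6], squeeze=80)

```text
clock: 1.15
position: [0.2795, 0.5589, 0.231]
ee_rot: [0.55, 0.835, -0.0, 0.0]
ft_force: [0.7, 0.1, -0.4]
grip_width: 0.599
grasp_force: 0.0
```

Call:
jog_arm(dr=[[0,0,1],[0,0,1],[0,0,1],[0,0,1],[0,0,1],[0,0,1],[0,0,1],[0,0,1],[0,0,1],[0,0,1]], translation=[[0,0,0],[0,0,0],[0,0,0],[0,0,0],[0,0,0],[0,0,0],[0,0,0],[0,0,0],[0,0,0],[0,0,0]], jaw=[0.6,0.6,0.6,0.6,0.6,0.6,0.6,0.6,0.6,0.6])

```text
clock: 2.15
position: [0.2795, 0.5589, 0.231]
ee_rot: [0.802, 0.597, -0.0, 0.0]
ft_force: [-1.1, -0.4, 0.8]
grip_width: 0.598
grasp_force: 0.0
```

Call:
jog_arm(dr=[[0,0,1],[0,0,0.15],[0,0,0],[0,0,0],[0,0,0],[0,0,0],[0,0,0],[0,0,0],[0,0,0],[0,0,0]], translation=[[-1,0.76,0],[-1,0.76,0],[-1,0.76,0],[-1,0.76,0],[-1,0.76,0],[-1,0.76,0],[-1,0.76,0],[-1,0.76,0],[-1,0.76,0],[-1,0.76,0]], jaw=[0.6,0.6,0.6,0.6,0.6,0.6,0.6,0.6,0.6,0.6])

```text
clock: 3.15
position: [0.3693, 0.2568, 0.2312]
ee_rot: [0.825, 0.565, -0.0, -0.0]
ft_force: [1.7, 0.5, 0.0]
grip_width: 0.602
grasp_force: 0.0
```

Call:
jog_arm(dr=[[0,0,0],[0,0,0],[0,0,0],[0,0,0],[0,0,0],[0,0,0],[0,0,0],[0,0,0],[0,0,0],[0,0,0]], translation=[[-1,0.76,0],[-1,0.76,0],[-1,0.76,0],[-1,0.76,0],[-1,0.76,0],[-1,0.76,0],[-1,0.76,0],[-1,0.76,0],[-1,0.76,0],[-1,0.76,0]], jaw=[0.6,0.6,0.6,0.6,0.6,0.6,0.6,0.6,0.6,0.6])

```text
clock: 4.15
position: [0.4561, -0.0449, 0.2313]
ee_rot: [0.825, 0.565, 0.0, -0.0]
ft_force: [0.7, 0.9, 0.1]
grip_width: 0.602
grasp_force: 0.0
```

Call:
jog_arm(dr=[[0,0,0],[0,0,0],[0,0,0],[0,0,0],[0,0,0]], translation=[[-1,0.76,0],[-1,0.76,0],[-0.4,0.3,0],[0,0,0],[0,0,0]], jaw=[0.6,0.6,0.6,0.6,0.6])

```text
clock: 4.65
position: [0.4766, -0.1154, 0.231]
ee_rot: [0.825, 0.565, -0.0, -0.0]
ft_force: [0.4, 0.9, 0.1]
grip_width: 0.601
grasp_force: 0.0
```

Run:
```python
from h import *
c=snap('wrist','w1')
for X in([.4756,-.118,.116],[.498,-.021,.066],[.4268,-.2068,.066],[.5247,-.034,.066],[.4528,-.2135,.066]):print(proj(c,X).round(1))
q=manip.get_obs()['ee_rot'];print(2*np.degrees(np.arctan2(q[1],q[0])),manip.get_obs()['joint_pos'].round(3))
cv2.imwrite('pics/w1b.png',cv2.resize(cv2.imread('pics/w1.png'),(800,500),interpolation=cv2.INTER_CUBIC))
```

```text
[317.1 197.6]
[300.7  70.9]
[304. 277.]
[335.1  74. ]
[330.  274.3]
68.88828846843711 [-0.679  0.004  0.839  1.843 -0.003  1.297 -0.207]
```

View pics/w1b.png

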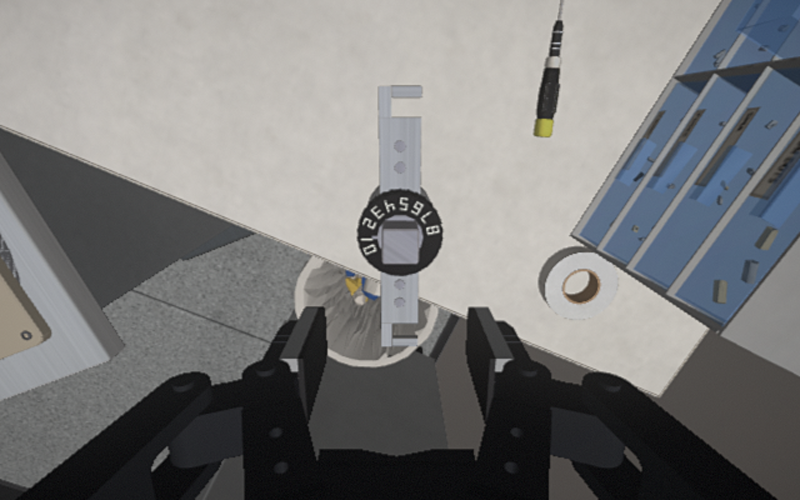

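The wrist picture shows the bar parallel to the image columns, from (378,86) to (382,346). The shank top centre is at (400.5,250), about 3 px right of the finger centre line at 396.5. The numbers at the pointer, on the left, look like 1 or 2.

Run:
```python
from h import *
t=ld('top0');w=ld('w1');o=manip.get_obs()['position']
H=lambda x,y:(325+x/6.6-.42,185+y/6.6-.42)
W=lambda x,y:((x+.5)/1.25-.5,(y+.5)/1.25-.5)
for n,a,b in(('shank',(418,282),(400.5,250)),('barL-',(80,220),(378,86)),('barR-',(685,455),(382,347))):
    print(n,tri([(t,H(*a)),(w,W(*b))]).round(4))
print('shank@.116',onz(w,W(400.5,250),.116),o)
E=[onz(w,W(*p),.066) for p in[(378,86),(422,86),(382,347),(418,347)]]
m=np.mean(E,0);print('bar mid wrist',m,np.linalg.norm(E[0]-E[2]));d=E[0]+E[1]-E[2]-E[3];print(np.degrees(np.arctan2(d[1],d[0]))-90)
y=np.radians(68.9);X=np.array([np.cos(y),np.sin(y),0]);Y=np.array([np.sin(y),-np.cos(y),0])
for p in(m,onz(w,W(400.5,250),.116)):print((p-o)@X,(p-o)@Y)
crop('w1',275,140,365,230,8,'cn')
```

```text
shank [ 0.4765 -0.1195  0.1164]
barL- [ 0.4991 -0.0204  0.0637]
barR- [ 0.4274 -0.2074  0.0657]
shank@.116 [ 0.47728772 -0.12072234  0.116     ] [ 0.47661637 -0.11491011  0.23109256]
bar mid wrist [ 0.47794192 -0.11923972  0.066     ] 0.2013205028498874
-21.023442392481755
-0.00356213209709318 0.0027953242200450352
-0.005180861479884358 0.0027187300922482207
```

View pics/cn.png

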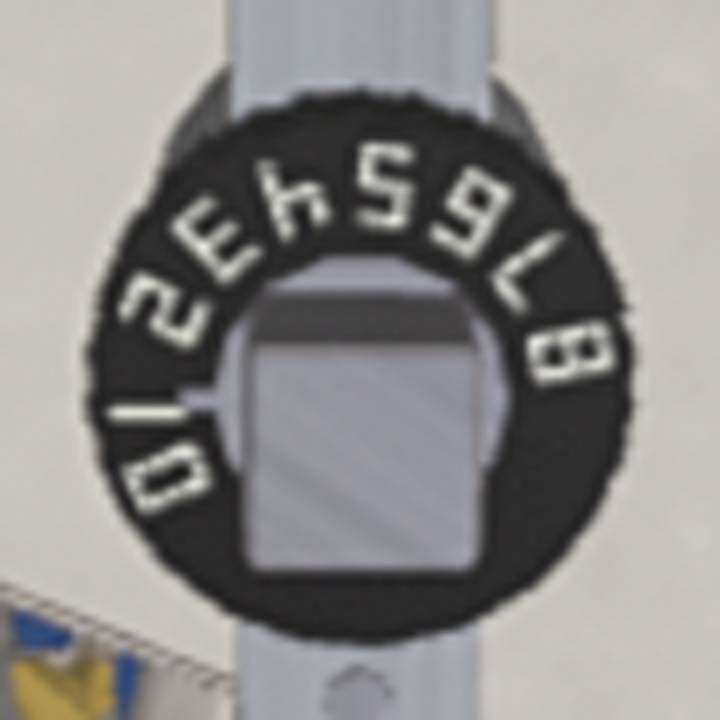

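The enlarged crop puts the pointer at number 1, so the collar has to turn four clicks (96°) counter-clockwise. Next I grip the shank.

Call:
jog_arm(dr=[[0,0,0],[0,0,0],[0,0,0],[0,0,0],[0,0,0],[0,0,0],[0,0,0],[0,0,0]], translation=[[-0.12,0.1,1],[0,0,1],[0,0,1],[0,0,1],[0,0,1],[0,0,0.5],[0,0,0],[0,0,0]], jaw=[0.6,0.6,0.6,0.6,0.6,0.6,0.6,0.6])

```text
clock: 5.5
position: [0.4785, -0.1194, 0.0945]
ee_rot: [0.825, 0.565, 0.0, 0.0]
ft_force: [0.4, -0.2, -0.1]
grip_width: 0.601
grasp_force: 0.0
```

Call:
jog_arm(dr=[[0,0,0],[0,0,0],[0,0,0],[0,0,0],[0,0,0],[0,0,0],[0,0,0],[0,0,0]], translation=[[0,0,0],[0,0,0],[0,0,0],[0,0,0],[0,0,0],[0,0,0],[0,0,0],[0,0,0]], jaw=[0.45,0.35,0.1,0,0,0,0,0], squeeze=80)

```text
clock: 6.3
position: [0.4785, -0.1196, 0.0948]
ee_rot: [0.825, 0.565, 0.001, -0.0]
ft_force: [-2.2, 0.8, 8.8]
grip_width: 0.263
grasp_force: 78.6
```

Call:
jog_arm(dr=[[0,0,0],[0,0,0],[0,0,0],[0,0,-1],[0,0,-1],[0,0,-1],[0,0,-1],[0,0,-1],[0,0,-1],[0,0,-1]], translation=[[0,0,-0.4],[0,0,-1],[0,0,-1],[0,0,0],[0,0,0],[0,0,0],[0,0,0],[0,0,0],[0,0,0],[0,0,0]], jaw=[0,0,0,0,0,0,0,0,0,0])

```text
clock: 7.3
position: [0.4777, -0.1198, 0.1541]
ee_rot: [0.663, 0.749, -0.0, -0.0]
ft_force: [-0.0, 0.1, -4.5]
grip_width: 0.261
grasp_force: 79.5
```

Call:
jog_arm(dr=[[0,0,-1],[0,0,-1],[0,0,-1],[0,0,-1],[0,0,0],[0,0,0],[0,0,0],[0,0,0],[0,0,0],[0,0,0]], translation=[[0,0,0],[0,0,0],[0,0,0],[0,0,0],[0.5,0.35,0],[0.95,0.67,0],[0.95,0.67,0],[0.95,0.67,0],[0.95,0.67,0],[0.95,0.67,0]], jaw=[0,0,0,0,0,0,0,0,0,0])

```text
clock: 8.3
position: [0.5123, 0.0382, 0.1542]
ee_rot: [0.553, 0.833, 0.0, -0.0]
ft_force: [0.5, 0.1, -4.1]
grip_width: 0.266
grasp_force: 79.5
```

Call:
jog_arm(dr=[[0,0,0],[0,0,0],[0,0,0],[0,0,0],[0,0,0],[0,0,0],[0,0,0],[0,0,0],[0,0,0]], translation=[[0.95,0.67,0],[0.95,0.67,0],[0.95,0.67,0],[0.95,0.67,0],[0.95,0.67,0],[0.5,0.35,0],[0,0,0.3],[0,0,0],[0,0,0]], jaw=[0,0,0,0,0,0,0,0,0])

```text
clock: 9.2
position: [0.5466, 0.1921, 0.1462]
ee_rot: [0.554, 0.832, -0.001, 0.0]
ft_force: [0.6, -0.6, -4.3]
grip_width: 0.261
grasp_force: 79.3
```

Run:
```python
from h import *
w=snap('wrist','w2');t=snap('top','top2');o=manip.get_obs();q=o['ee_rot'];print(o['position'],2*np.degrees(np.arctan2(q[1],q[0]))-90,o['grip_width'])
for X in([.6534,.1463,.108],[.5863,.3042,.108]):print(proj(w,X).round(1),proj(t,X).round(1))
a=cv2.resize(cv2.imread('pics/w2.png'),None,fx=1.25,fy=1.25,interpolation=cv2.INTER_CUBIC)
cv2.imwrite('pics/w2b.png',a)
```

```text
[0.54684777 0.19263486 0.14660572] 22.719633063090967 0.26260249629803284
[439.2 349.6] [253.7 138.1]
[473.   68.5] [173.2 170.6]
```

View pics/w2b.png

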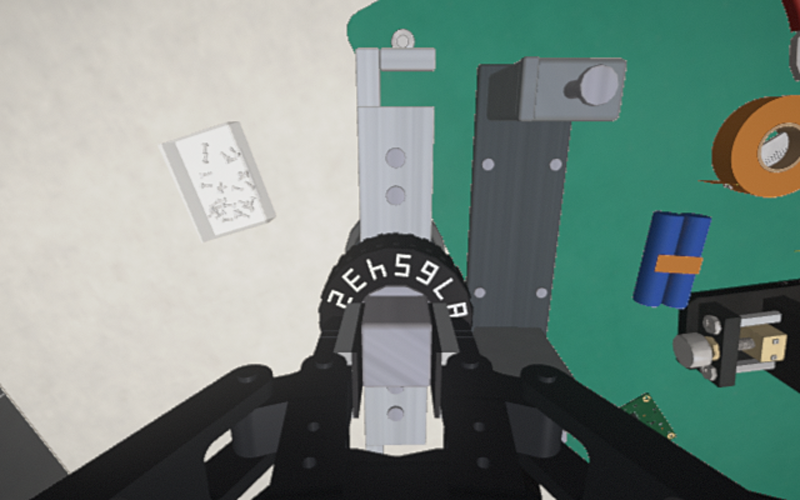

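Wrist picture: the left stud head is at (599,84) and the base screws are at (488,164), (480,293), (556,164) and (542,293). The base's front edge runs (478,65)–(470,325). The held bar's end corners are (357,48) and (435,48), and its slot spans rows 70–107 with its inner end at column 380.

Run:
```python
from h import *
w=ld('w2');t0=ld('top0');o=np.array([.54685,.19263,.14661]);yaw=np.radians(22.72)
W=lambda x,y:((x+.5)/1.25-.5,(y+.5)/1.25-.5)
S=lambda x,y:(160+x/6.6-.42,120+y/6.6-.42)
ex=np.array([np.cos(yaw),np.sin(yaw),0]);ey=np.array([-ex[1],ex[0],0])
loc=lambda p:np.round([(p-o)@ex*1e3,(p-o)@ey*1e3,p[2]*1e3],1)
print('stud L wrist',loc(onz(w,W(599,84),.108)),'tri',loc(tri([(w,W(599,84)),(t0,S(90,337))])),'top',loc(onz(t0,S(90,337),.108)),'R top',loc(onz(t0,S(621,122),.108)))
sc=[(488,164),(480,293),(556,164),(542,293)];tc=[(276,289),(320,409),(527,190),(573,308)]
A=[onz(w,W(*p),.009) for p in sc]
for p in A:print('scr',loc(p))
for p in tc:print('scr top',loc(onz(t0,S(*p),.009)))
ang=lambda a,b:np.degrees(np.arctan2((a-b)[1],(a-b)[0]))-90
print('yaw',ang(A[0],A[1]),ang(A[2],A[3]),'edge',ang(onz(w,W(478,65),.008),onz(w,W(470,325),.008)))
zb=.0518+.066
for p in[(357,48),(435,48),(380,70),(380,107),(358,107),(433,107),(359,230),(433,230)]:print('bar',p,loc(onz(w,W(*p),zb)))
print('shank',loc(onz(w,W(396.5,338),.0518+.116)))
```

```text
stud L wrist [ 82.5  88.4 108. ] tri [ 78.6  87.1 114.2] top [ 79.5  87.7 108. ] R top [ 80.4 -83.9 108. ]
scr [60.8 46.7  9. ]
scr [ 60.8 -44.7   9. ]
scr [105.5  46.7   9. ]
scr [105.4 -44.7   9. ]
scr top [102.6  47.6   9. ]
scr top [58.8 48.3  9. ]
scr top [102.2 -42.3   9. ]
scr top [ 58.6 -42.    9. ]
yaw 22.708124076218994 22.67481344885067 edge 24.011334658624705
bar (357, 48) [-14.  100.2 117.8]
bar (435, 48) [ 15.2 100.2 117.8]
bar (380, 70) [ -5.5  92.6 117.8]
bar (380, 107) [ -5.6  79.3 117.8]
bar (358, 107) [-14.1  79.3 117.8]
bar (433, 107) [ 14.9  79.3 117.8]
bar (359, 230) [-15.   30.1 117.8]
bar (433, 230) [ 16.2  30.1 117.8]
shank [  0.8   6.9 167.8]
```

Call:
jog_arm(dr=[[0,0,0],[0,0,0],[0,0,0],[0,0,0],[0,0,0],[0,0,0]], translation=[[0.08,0,0.85],[0,0.8,0],[0,0.8,0],[0,0.6,0],[0,0,0],[0,0,0]], jaw=[0,0,0,0,0,0])

```text
clock: 9.9
position: [0.5965, 0.2163, 0.125]
ee_rot: [0.554, 0.833, -0.0, 0.0]
ft_force: [0.4, -0.5, -4.1]
grip_width: 0.263
grasp_force: 80.2
```

Run:
```python
from h import *
w=snap('wrist','w3');t=snap('side','s3');o=manip.get_obs();q=o['ee_rot'];print(o['position'],2*np.degrees(np.arctan2(q[1],q[0]))-90,o['ft_force'])
a=cv2.resize(cv2.imread('pics/w3.png')[0:130,260:420],None,fx=5,fy=5,interpolation=cv2.INTER_CUBIC)[:,:400*2]
b=cv2.resize(cv2.imread('pics/s3.png')[135:205,245:365],None,fx=4,fy=4,interpolation=cv2.INTER_CUBIC)
a=cv2.resize(a,None,fx=.5,fy=.5) if 0 else cv2.resize(cv2.imread('pics/w3.png')[0:100,265:425],None,fx=3.1,fy=3.1,interpolation=cv2.INTER_CUBIC)
cv2.imwrite('pics/m3.png',np.vstack([np.pad(a,((0,0),(0,600-a.shape[1]),(0,0))),np.pad(b,((0,0),(0,600-b.shape[1]),(0,0)))]))
```

```text
[0.59617864 0.21652067 0.12516857] 22.78747785561454 [ 0.32925756 -0.37396051 -4.60818918]
```

View pics/m3.png

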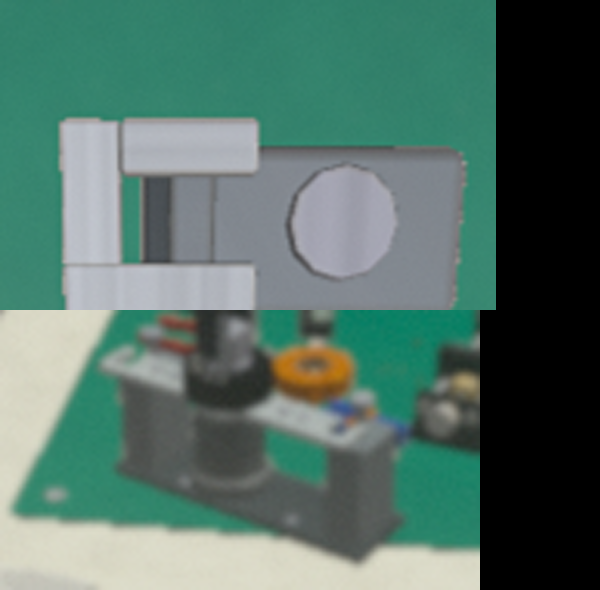

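Crop: the slot's rows are 174–264 and its inner end is at column 120. The stud head's centre is (342,221.5). The side view shows the bar over the lips, below the stud heads.

Run:
```python
from h import *
w=ld('w3');o=np.array([.59618,.21652,.12517]);yaw=np.radians(22.75)
C=lambda x,y:((x+.5)/3.1+265-.5,(y+.5)/3.1-.5)
ex=np.array([np.cos(yaw),np.sin(yaw),0]);ey=np.array([-ex[1],ex[0],0])
loc=lambda p:np.round([(p-o)@ex*1e3,(p-o)@ey*1e3,p[2]*1e3],1)
zb=.125-.0948+.066
for p in[(120,174),(120,264),(60,122),(258,122),(258,264),(65,264)]:print(p,loc(onz(w,C(*p),zb)))
for p in[(342,221.5),(287,222),(397,222),(342,165),(342,278)]:print('stud',loc(onz(w,C(*p),.108)))
print(zb)
```

```text
(120, 174) [-5.1 92.7 96.2]
(120, 264) [-5.2 79.6 96.2]
(60, 122) [-14.1 100.   96.2]
(258, 122) [ 15.8 100.   96.2]
(258, 264) [16.4 79.7 96.2]
(65, 264) [-13.8  79.6  96.2]
stud [ 27.3  85.1 108. ]
stud [ 19.4  85.1 108. ]
stud [ 35.3  85.1 108. ]
stud [ 27.   92.7 108. ]
stud [ 27.7  77.4 108. ]
0.09620000000000001
```

Call:
jog_arm(dr=[[0,0,0],[0,0,0],[0,0,0],[0,0,0],[0,0,0]], translation=[[-0.04,0.2,0],[0,0.3,0],[0,0.3,0],[0,0,0],[0,0,0]], jaw=[0,0,0,0,0])

```text
clock: 10.5
position: [0.6156, 0.224, 0.1248]
ee_rot: [0.553, 0.833, -0.0, -0.0]
ft_force: [-0.4, -0.4, -4.1]
grip_width: 0.266
grasp_force: 80.3
```

Call:
jog_arm(dr=[[0,0,0],[0,0,0],[0,0,0],[0,0,0]], translation=[[0,0.14,0],[0,0.12,0],[0,0,0],[0,0,0]], jaw=[0,0,0,0])

```text
clock: 10.9
position: [0.6215, 0.2265, 0.125]
ee_rot: [0.553, 0.833, -0.0, -0.0]
ft_force: [0.3, -0.1, -4.6]
grip_width: 0.261
grasp_force: 80.2
```

Call:
jog_arm(dr=[[0,0,0],[0,0,0],[0,0,0],[0,0,0],[0,0,0]], translation=[[0,0,0.12],[0,0,0.12],[0,0,0.08],[0,0,0],[0,0,0]], jaw=[0,0,0,0,0])

```text
clock: 11.4
position: [0.6214, 0.2265, 0.117]
ee_rot: [0.553, 0.833, -0.0, -0.0]
ft_force: [0.2, 0.2, -2.9]
grip_width: 0.261
grasp_force: 80.2
```

Call:
jog_arm(dr=[[0,0,0],[0,0,0],[0,0,0],[0,0,0]], translation=[[0,0,0.04],[0,0,0.04],[0,0,0],[0,0,0]], jaw=[0,0,0,0])

```text
clock: 11.8
position: [0.6214, 0.2265, 0.1151]
ee_rot: [0.553, 0.833, 0.0, -0.0]
ft_force: [0.1, 0.2, -4.5]
grip_width: 0.26
grasp_force: 80.3
```

Call:
jog_arm(dr=[[0,0,0],[0,0,0],[0,0,0]], translation=[[0,0,0.03],[0,0,0.02],[0,0,0]], jaw=[0,0,0])

```text
clock: 12.1
position: [0.6216, 0.2266, 0.1148]
ee_rot: [0.553, 0.833, 0.0, -0.0]
ft_force: [-5.3, -1.6, 5.1]
grip_width: 0.262
grasp_force: 81.5
```

Call:
jog_arm(dr=[[0,0,0],[0,0,0],[0,0,0],[0,0,0],[0,0,0],[0,0,0],[0,0,0],[0,0,0],[0,0,0],[0,0,0]], translation=[[0,0,0],[0,0,0],[0,0,0],[0,0,0],[0,0,-1],[0,0,-1],[0,0,-1],[0,0,0],[0,0,0],[0,0,0]], jaw=[0.5,0.7,0.7,0.7,0.7,0.7,1,1,1,1])

```text
clock: 13.1
position: [0.6209, 0.2265, 0.1877]
ee_rot: [0.553, 0.833, -0.001, -0.0]
ft_force: [0.4, 0.6, -0.1]
grip_width: 1.001
grasp_force: 0.0
```

Run:
```python
from h import *
w=snap('wrist','w4');o=manip.get_obs();q=o['ee_rot'];print(o['position'],2*np.degrees(np.arctan2(q[1],q[0]))-90,o['ft_force'],o['joint_pos'].round(2),o['grip_width'])
cv2.imwrite('pics/w4b.png',cv2.resize(cv2.imread('pics/w4.png')[30:350,160:480],None,fx=1.8,fy=1.8,interpolation=cv2.INTER_CUBIC))
```

```text
[0.62089651 0.22648682 0.1875623 ] 22.830078885757317 [0.64657585 0.29303697 0.41542339] [-0.83  0.48  0.57  1.44 -0.26  1.3   0.16] 1.0026993210618498
```

View pics/w4b.png

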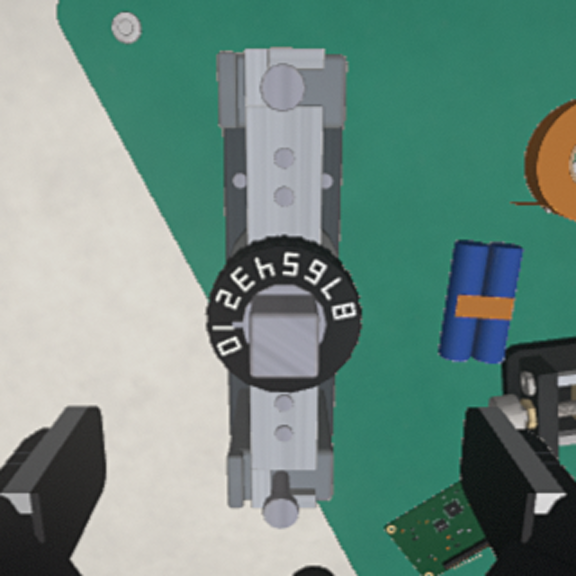

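The picture shows the bar flat on both cheeks. The stud heads at (283,87) and (281,510) stand over the slots, and the pointer is still at 1. Next I lower the open fingers round the collar, tips above the bar, and grip.

Call:
jog_arm(dr=[[0,0,0],[0,0,0],[0,0,0],[0,0,0],[0,0,0],[0,0,0],[0,0,0]], translation=[[0,0.02,0.8],[0,0,0.8],[0,0,0.8],[0,0,0.8],[0,0,0.6],[0,0,0],[0,0,0]], jaw=[1,1,1,1,1,1,1])

```text
clock: 13.85
position: [0.622, 0.2267, 0.0939]
ee_rot: [0.553, 0.833, -0.0, -0.0]
ft_force: [0.4, 0.4, 0.3]
grip_width: 1.0
grasp_force: 0.0
```

Call:
jog_arm(dr=[[0,0,0],[0,0,0],[0,0,0],[0,0,0],[0,0,0],[0,0,0],[0,0,0]], translation=[[0,0,0],[0,0,0],[0,0,0],[0,0,0],[0,0,0],[0,0,0],[0,0,0]], jaw=[0.85,0.78,0.74,0.68,0.6,0.6,0.6], squeeze=30)

```text
clock: 14.55
position: [0.6222, 0.2269, 0.0948]
ee_rot: [0.553, 0.833, 0.0, 0.0]
ft_force: [-2.7, -0.2, 4.8]
grip_width: 0.689
grasp_force: 31.1
```

Call:
jog_arm(dr=[[0,0,-0.5],[0,0,-1],[0,0,-1],[0,0,-1],[0,0,-1],[0,0,-1],[0,0,-1],[0,0,-1],[0,0,-1],[0,0,-1]], translation=[[0,0,0],[0,0,0],[0,0,0],[0,0,0],[0,0,0],[0,0,0],[0,0,0],[0,0,0],[0,0,0],[0,0,0]], jaw=[0.6,0.6,0.6,0.6,0.6,0.6,0.6,0.6,0.6,0.6])

```text
clock: 15.55
position: [0.6217, 0.2262, 0.0947]
ee_rot: [0.251, 0.968, -0.0, -0.0]
ft_force: [-5.2, -2.9, 7.0]
grip_width: 0.686
grasp_force: 31.2
```

Call:
jog_arm(dr=[[0,0,-1],[0,0,-1],[0,0,-1],[0,0,-1],[0,0,-1],[0,0,-1],[0,0,-1],[0,0,-1],[0,0,-1],[0,0,-1]], translation=[[0,0,0],[0,0,0],[0,0,0],[0,0,0],[0,0,0],[0,0,0],[0,0,0],[0,0,0],[0,0,0],[0,0,0]], jaw=[0.6,0.6,0.6,0.6,0.6,0.6,0.6,0.6,0.6,0.6])

```text
clock: 16.55
position: [0.6217, 0.2257, 0.0947]
ee_rot: [-0.095, 0.995, -0.0, -0.0]
ft_force: [-5.7, -3.1, 7.9]
grip_width: 0.686
grasp_force: 31.2
```

Call:
jog_arm(dr=[[0,0,-1],[0,0,-1],[0,0,-1],[0,0,-1],[0,0,-0.7],[0,0,0],[0,0,0],[0,0,0]], translation=[[0,0,0],[0,0,0],[0,0,0],[0,0,0],[0,0,0],[0,0,0],[0,0,0],[0,0,0]], jaw=[0.6,0.6,0.6,0.6,0.6,0.6,0.6,0.6])

```text
clock: 17.35
position: [0.6218, 0.2255, 0.0947]
ee_rot: [-0.255, 0.967, -0.0, -0.0]
ft_force: [-5.0, -4.3, 7.7]
grip_width: 0.69
grasp_force: 31.2
```

Call:
jog_arm(dr=[[0,0,0],[0,0,0],[0,0,0],[0,0,0],[0,0,0],[0,0,0],[0,0,0],[0,0,0],[0,0,0],[0,0,0]], translation=[[0,0,0],[0,0,0],[0,0,0],[0,0,0],[0,0,-0.6],[0,0,-1],[0,0,-1],[0,0,-1],[0,0,0],[0,0,0]], jaw=[0.8,0.95,1,1,1,1,1,1,1,1])

```text
clock: 18.35
position: [0.6223, 0.2269, 0.1851]
ee_rot: [-0.256, 0.967, 0.0, 0.001]
ft_force: [-0.4, 0.7, -0.4]
grip_width: 0.999
grasp_force: 0.0
```

Run:
```python
from h import *
w=snap('wrist','w5');t=snap('top','t5');s=snap('side','s5');o=manip.get_obs();print(o['position'],o['ft_force'],proj(w,[.622,.226,.11]))
p=proj(w,[.622,.226,.11]).round().astype(int)
a=cv2.imread('pics/w5.png');y0=max(p[1]-90,0);x0=p[0]-110
a=cv2.resize(a[y0:y0+180,x0:x0+220],(733,600),interpolation=cv2.INTER_CUBIC)
cv2.imwrite('pics/m5.png',a)
```

```text
[0.62140257 0.22660658 0.18293352] [ 0.15775389 -0.34503635 -0.91125288] [314.17607797 205.2792199 ]
```

View pics/m5.png

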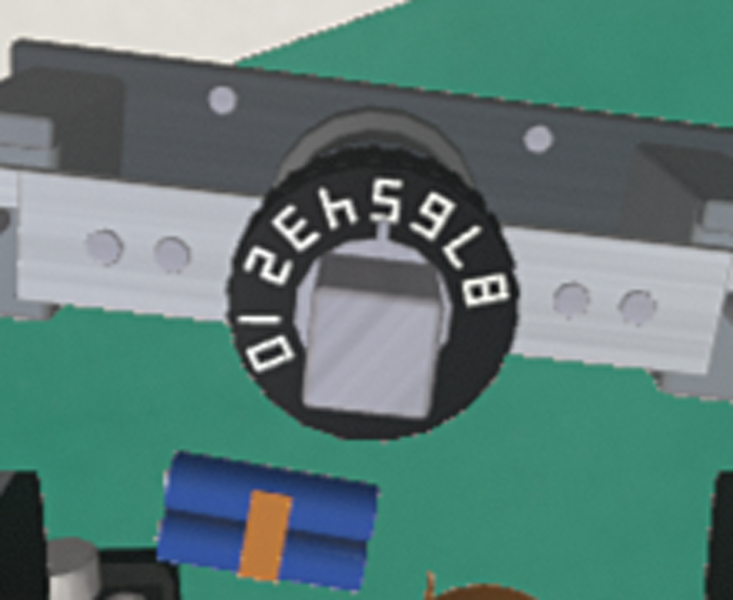

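The pointer at (383,228) is on 5, the bar lies on both cheeks, and the gripper is clear of everything.

```bash
python3 -c "
from workcell import manip
print(manip.hand_in())"
```

```text
the job is handed in; nothing more can be done
None
```

I handed the job in at about 18.5 s with the torque head hanging on both studs and its pointer on click 5 in the last picture; hand-in returned no verdict.

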